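# Pack the tape tin in one layer

## Robot

A 7-joint arm with a two-finger parallel gripper is mounted at the origin on a cart in front of the work surface, level with it; the furniture and walls round the work are solid. World frame = base frame: x ahead of the robot, y to its left, z up, the work surface at z = 0. Lengths are in m, angles in rad, forces in N, time in s.
With the tool pointing down it reaches from about 0.425 to 0.875 m from the base axis. Payload 8.4 kg.
Tool frame: the origin (TCP) lies midway between the tips of the shut fingers; the grasp point (between the pads) lies 19 mm behind it; z points along the fingers, y is the direction in which the jaws open and shut (so a half turn about z gives the same grasp; the last joint's range is limited). The gripper opens to 85 mm and grips with 20 to 120 N. Pads are 22 mm wide; open, the fingers measure 114 mm over their backs; the gripper's body (76 mm by 85 mm) begins 54 mm behind the grasp point. The pads swing forward as they close: fully open they stand 13 mm farther back than shut.
Start: joints at [1.001, 0.333, 0.04, 1.465, -0.013, 1.343, -0.059], TCP at [0.295, -0.579, 0.231] pointing down, gripper open.
Joint ranges: [-2.58, 2.58], [-0.38, 2.09], [-1.3, 1.39], [0.25, 2.4], [-1.5, 4.64], [0.08, 2.09], [-2.65, 2.65]. Speed limits (rad/s): [2.22, 2.22, 2.79, 2.79, 3.14, 3.14, 3.14].

## Interface

Orientations are given as a 3x3 rotation matrix whose columns are the frame's x, y, z axes.
In Python, from station import bot, eoat, kinematics, readout, optics gives the robot as it stands. Calls block until the motion is done:
- bot.move_ptp(position, orientation): joint-space move of the TCP to a pose.
- bot.servo_line(position, velocity=0.15, attitude=None, f_stop=None): straight line of the TCP; attitude=None keeps the orientation; velocity is the mean speed in m/s. With f_stop (N) it stops when the force on the tool has changed by that much, and returns True; else False.
- bot.move_joints(angles): joint-space move.
- eoat.grip(opening, force=None): finger opening in m; force is the grip in N (None keeps the last); returns when the fingers have stopped.
- bot.sleep(seconds).
- kinematics.inverse_kinematics(position, orientation): joint angles nearest the present ones, or None.
- readout.get_obs(): the state.
- optics.capture(name): name is "side" or "top"; returns (picture, depth): 480x640x3 uint8, red, green, blue; 480x640 float32, m along the optical axis (not along the pixel's ray), 0 where there is no reading.
- optics.camera_info(name): a dict with "fx", "fy", "cx", "cy" (pixels), "dist" ([k1, k2, p1, p2, k3] as OpenCV has them; the pictures are not rectified), "R" (3x3) and "t" (3): a world point X has camera coordinates R X + t. Camera axes: x right, y down, z forward; pixel columns grow to the right and rows downward; lengths in m; the calibration is good to about 2 mm. A picture is of the moment at which its call begins. camera_info takes no time and is no camera call.
A pose or a line that the arm cannot do raises bot.IKError and nothing moves.
- bot.job_done(): hands the job in, once; it reports no verdict.
Trained networks look in the newest picture that a camera, given by its name, has taken for a name from the list of things; names that differ only in an ending like _2 or _b are one class to them, and where a whole thing is asked for, a point or a joint stands for the part that bears it (a point fixed in the world has none). Each returns a list of dicts, best first, with "confidence" (0 to 1); they miss things now and then, are a little off and sometimes report something else, mostly with a low value. They report only what shows in the picture. A call takes as long as a camera call. They do not tell look-alikes from the thing itself.
- optics.boxes_of(camera, name): "bbox" ([left, top, right, bottom] in pixels, round what is visible of it).
- optics.masks_of(camera, name): "region" (480x640 bool, what is visible of it) and "bbox" ([left, top, right, bottom] in pixels, round what is visible of it).
The state is a dict: "clock": time; "q": joint angles; "joint_velocities": joint speeds; "joint_efforts": joint torques, N m; "eef_pos": TCP position; "tool_rot": TCP orientation; "ft_force": force on the tool from outside, world axes, zero at the start; "wrist_torque": the same for the moment, N m; "opening": finger opening in m.
Only numpy, scipy, OpenCV 4.12 (cv2) and the standard library are available. Lean on these libraries where they do the work, as an engineer would, in place of code of your own. Each camera call takes 0.05 s, during which the arm holds its last target.

## Task

First open the tin's lid all the way to its stop and leave it there. Then close up the rolls of tape that are spread round inside the tin until there is a full gap at the wall, and bring the roll lying on top down into that gap, so that all seven rolls lie flat on the tin's floor in one close-packed layer, one in the middle and six round it. Keep every roll inside the tin and leave the other things on the bench where they are.

Things in the scene. Friction and masses are not known exactly. Their poses are not given: they have to be found in the camera images.
- tin: Round green tin, fixed to the bench: outside 216 mm across, inside 212 mm, wall 2 mm, rim 48 mm above the bench (44 mm above the inner floor). Seven rolls fit flat with 14 mm to spare across. Origin: centre of its underside, on the bench; its x axis points to the lid's hinge, z up.
- tin_floor (a point): Centre of the tin's inner floor (a cork liner), 4 mm above the bench; axes as the tin's.
- lid_hinge (a point): Middle of the lid's hinge line, 113 mm from the tin's centre along the tin's x axis and 48 mm above the bench; the hinge runs along the tin's y axis.
- lid_rim (a point): Middle of the round lid's free edge, opposite the hinge, 222 mm from the hinge line; moves with the lid. A steel thumb tab 36 mm wide stands out 13 mm beyond it. The lid is 219 mm across with a 12 mm skirt.
- lid (a joint): Lid angle in rad: 0 shut, grows as the lid swings up and over the hinge; its stop is at 1.8 (a little past upright). The stiff hinge (0.25 N m) holds the lid wherever it is left. It starts part open.
- roll_1: Roll of black tape, 66 mm across and 19 mm high, its core closed with a grey plug, 55 to 115 g. Origin: centre of its underside; z along its axis. It starts flat on the tin's floor: of rolls 1 to 6 one (any) is in the middle, five stand round it along the wall, the widest gap between two of these (about 35 mm) being too narrow for a seventh roll (66 mm).
- roll_2: Roll of black tape, 66 mm across and 19 mm high, its core closed with a grey plug, 55 to 115 g. Origin: centre of its underside; z along its axis. It starts flat on the tin's floor: of rolls 1 to 6 one (any) is in the middle, five stand round it along the wall, the widest gap between two of these (about 35 mm) being too narrow for a seventh roll (66 mm).
- roll_3: Roll of black tape, 66 mm across and 19 mm high, its core closed with a grey plug, 55 to 115 g. Origin: centre of its underside; z along its axis. It starts flat on the tin's floor: of rolls 1 to 6 one (any) is in the middle, five stand round it along the wall, the widest gap between two of these (about 35 mm) being too narrow for a seventh roll (66 mm).
- roll_4: Roll of black tape, 66 mm across and 19 mm high, its core closed with a grey plug, 55 to 115 g. Origin: centre of its underside; z along its axis. It starts flat on the tin's floor: of rolls 1 to 6 one (any) is in the middle, five stand round it along the wall, the widest gap between two of these (about 35 mm) being too narrow for a seventh roll (66 mm).
- roll_5: Roll of black tape, 66 mm across and 19 mm high, its core closed with a grey plug, 55 to 115 g. Origin: centre of its underside; z along its axis. It starts flat on the tin's floor: of rolls 1 to 6 one (any) is in the middle, five stand round it along the wall, the widest gap between two of these (about 35 mm) being too narrow for a seventh roll (66 mm).
- roll_6: Roll of black tape, 66 mm across and 19 mm high, its core closed with a grey plug, 55 to 115 g. Origin: centre of its underside; z along its axis. It starts flat on the tin's floor: of rolls 1 to 6 one (any) is in the middle, five stand round it along the wall, the widest gap between two of these (about 35 mm) being too narrow for a seventh roll (66 mm).
- roll_7: Roll of black tape, 66 mm across and 19 mm high, its core closed with a grey plug, 55 to 115 g. Origin: centre of its underside; z along its axis. It starts loose on top of the roll in the middle of the tin, underside 19 mm above the inner floor.
- grease_pot: White pot with a black cap, 57 mm wide and 91 mm high, standing to the right; a bystander. Origin: centre of its underside.
- lube: Black bottle with a green nozzle, 38 mm wide and 121 mm high, at the back right; a bystander. Origin: centre of its underside.
- pedal: Black pedal, 67x120x23 mm, lying to the right; a bystander. Origin: centre of its underside.
- cassette: Grey sprocket cassette, 96 mm wide and 26 mm high, at the back left; a bystander. Origin: centre of its underside.
Mind the look-alikes: they are no part of the job. What is shaped like the roll_4 but blue or purple is not meant.

How it is judged:
On the way:
1. the lid is open at its stop while the top roll is not yet down (value of joint lid above 1.72 rad and z of roll_7 in the frame of tin_floor above 0.006 m), for 0.2 s.
At the end, for the whole second after the job is handed in: All seven rolls rest on the tin's floor (undersides within 4 mm of it, tilted less than 0.08 rad, centres within 80 mm of the tin's centre, not moving) and the lid stands at its stop (over 1.72 rad) (z of each of roll_1, roll_2, roll_3, roll_4, roll_5, roll_6, roll_7 in the frame of tin_floor below 0.004 m and angle between each of roll_1, roll_2, roll_3, roll_4, roll_5, roll_6, roll_7's own z axis and vertical below 0.08 rad and horizontal distance between each of roll_1, roll_2, roll_3, roll_4, roll_5, roll_6, roll_7 and tin_floor below 0.08 m and linear speed of each of roll_1, roll_2, roll_3, roll_4, roll_5, roll_6, roll_7 below 0.02 m/s and value of joint lid above 1.72 rad); the robot touches nothing.
It fails at once if a roll leaves the tin (horizontal distance between any of roll_1, roll_2, roll_3, roll_4, roll_5, roll_6, roll_7 and tin_floor above 0.115 m).
It fails at once if a bystander on the bench is moved by more than 30 mm (distance of any of grease_pot, lube, pedal, cassette from where it was at the start of the episode above 0.03 m).
It also fails if it takes over 72 s, if anything falls off the work surface, if the arm or the gripper's body presses on something with over 40 N, if the wrist force passes 120 N, or if a joint passes its speed limit or range.

## Working session

There is one attempt and no reset: what is moved stays moved. The work goes in short steps, each a Python script; the robot and the scene stay as the last script left them, time stands still between calls to the robot, and variables do not carry over. Pictures are saved under pics/ and viewed, and the job is handed in when it is done.

```bash
ls; mkdir -p pics; python3 - <<'E'
from station import bot, eoat, kinematics, readout, optics
import cv2
for c in ("side","top"):
    p,d=optics.capture(c); cv2.imwrite(f"pics/{c}0.png",p[:,:,::-1])
    print(c,optics.camera_info(c))
o=readout.get_obs();print(o)
E
```

```text
pics
side {'fx': 444.5289960961519, 'fy': 444.5289960961519, 'cx': 312.020993507865, 'cy': 232.69914931276807, 'dist': array([0.00441139, 0.        , 0.        , 0.        , 0.        ]), 'R': array([[ 0.97026629, -0.24165803, -0.01359119],
       [-0.21638549, -0.84089733, -0.49605343],
       [ 0.1084465 ,  0.48424486, -0.86818562]]), 't': array([-0.58594041,  0.04613619,  1.01570506])}
top {'fx': 502.38166514386654, 'fy': 502.38166514386654, 'cx': 313.41720943885014, 'cy': 245.14275369944735, 'dist': array([-0.14375238,  0.        ,  0.        ,  0.        ,  0.        ]), 'R': array([[-0.00619633, -0.99962349, -0.02673   ],
       [-0.99916638,  0.00726768, -0.04017125],
       [ 0.04035039,  0.0264588 , -0.99883521]]), 't': array([-0.10996856,  0.55406583,  1.29073221])}
{'clock': 0.1, 'q': array([ 1.00074962,  0.33384822,  0.03989829,  1.46617027, -0.0134235 ,
        1.34331561, -0.05849931]), 'joint_velocities': array([-1.65041970e-03, -1.79303343e-03, -6.04969449e-06, -2.00748163e-03,
        9.24247682e-04,  1.08244374e-03,  1.97086625e-04]), 'joint_efforts': array([ 3.22236134e-03, -6.60015750e+01,  1.36969831e+00, -4.06475759e+01,
        1.71513367e-02,  8.88054084e-03,  4.22368521e-05]), 'eef_pos': array([ 0.29465071, -0.57891668,  0.23051154]), 'tool_rot': array([[ 8.91204286e-01,  4.53601554e-01, -7.42807381e-04],
       [ 4.53602154e-01, -8.91203378e-01,  1.27446315e-03],
       [-8.38939827e-05, -1.47274605e-03, -9.99998912e-01]]), 'ft_force': array([ 0.2779732 , -0.08521152,  0.39688189]), 'wrist_torque': array([ 0.05116435, -0.00432868,  0.00454298]), 'opening': 0.0853353209524603}
```

View pics/side0.png

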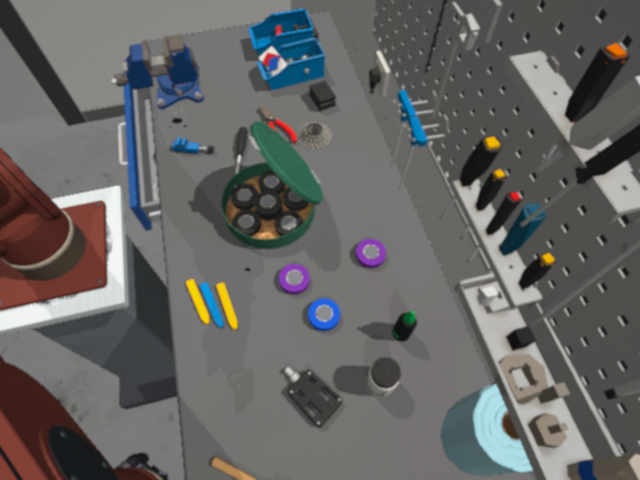

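View pics/top0.png

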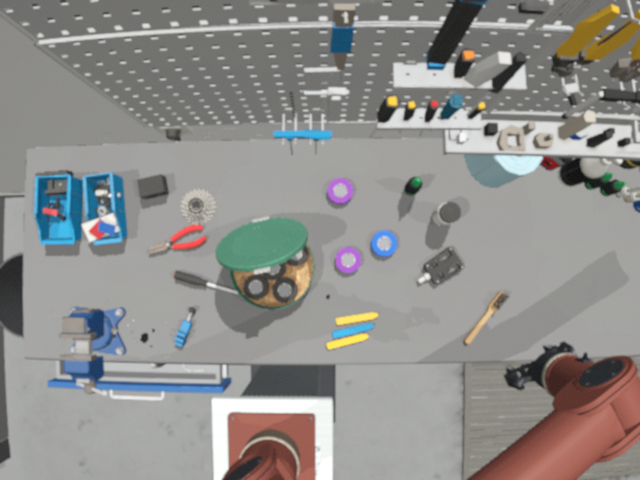

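The tin is at about (268,205) in side and (270,275) in top, with the lid part open and its hinge at the back. Purple and blue rings at side (294,278), (371,252), (324,314) are the look-alikes on the bench. Next I measure the tin, lid and rolls.

```bash
cat > h.py <<'E'
from station import bot, eoat, kinematics, readout, optics
import cv2, numpy as np
from scipy.optimize import least_squares
def cam(n):
    i=optics.camera_info(n); K=np.array([[i['fx'],0,i['cx']],[0,i['fy'],i['cy']],[0,0,1]]); return K,np.array(i['dist']),np.array(i['R']),np.array(i['t'])
def depr(n,us,vs,z):
    K,D,R,t=cam(n); p=cv2.undistortPoints(np.stack([us,vs],-1).astype(float).reshape(-1,1,2),K,D).reshape(-1,2)
    X=np.c_[p,np.ones(len(p))]*np.asarray(z).reshape(-1,1); return (X-t)@R
def ray_z(n,uv,zw):
    K,D,R,t=cam(n); p=cv2.undistortPoints(np.asarray(uv,float).reshape(-1,1,2),K,D).reshape(-1,2)
    d=np.c_[p,np.ones(len(p))]@R; o=-t@R; s=(zw-o[2])/d[:,2]; return o+d*s[:,None]
def proj(n,X):
    K,D,R,t=cam(n); return cv2.projectPoints(np.asarray(X,float).reshape(-1,3),cv2.Rodrigues(R)[0],t,K,D)[0].reshape(-1,2)
def cloud(n,mask,d):
    v,u=np.nonzero(mask&(d>0)); return depr(n,u,v,d[v,u]),u,v
E
python3 - <<'E'
from h import *
for c in ("side","top"):
    p,d=optics.capture(c)
    np.savez(f"pics/{c}0.npz",p=p,d=d)
    for nm in("tin","lid","roll_1","tin_floor","cassette","lube","pedal","grease_pot"):
        for m in optics.masks_of(c,nm):
            if m['confidence']<.2: continue
            X,u,v=cloud(c,m['region'],d); print(c,nm,round(m['confidence'],2),m['bbox'],X.mean(0).round(3),X.min(0).round(3),X.max(0).round(3),len(X))
E
python3 - <<'E'
import cv2
p=cv2.imread('pics/side0.png')[110:260,190:350];cv2.imwrite('pics/s0c.png',cv2.resize(p,None,fx=4.5,fy=4.0,interpolation=2))
p=cv2.imread('pics/top0.png')[200:320,200:330];cv2.imwrite('pics/t0c.png',cv2.resize(p,None,fx=4.5,fy=4.5,interpolation=2))
E
```

```text
side tin 0.76 [219.2, 122.2, 323.6, 253.6] [ 0.521 -0.015  0.116] [ 0.389 -0.117 -0.002] [0.634 0.249 0.251] 4189
side tin 0.22 [366.2, 356.7, 402.0, 393.8] [ 0.624 -0.456  0.077] [ 0.6   -0.479 -0.005] [ 0.677 -0.406  0.096] 1052
side lid 0.77 [249.6, 119.4, 326.0, 203.7] [ 0.549 -0.012  0.169] [ 0.485 -0.105 -0.003] [0.634 0.267 0.251] 2595
side roll_1 0.96 [315.0, 297.6, 340.7, 331.1] [ 0.556 -0.297  0.018] [ 0.523 -0.329 -0.002] [ 0.589 -0.253  0.024] 863
side roll_1 0.92 [256.5, 171.7, 285.5, 191.7] [0.516 0.055 0.023] [ 0.484 -0.085  0.003] [0.548 0.093 0.199] 438
side roll_1 0.82 [354.5, 239.5, 386.4, 266.2] [ 0.692 -0.187  0.017] [ 0.661 -0.218 -0.003] [ 0.732 -0.142  0.023] 732
side roll_1 0.79 [253.2, 191.3, 285.9, 216.1] [ 0.497 -0.015  0.04 ] [ 0.464 -0.045  0.004] [0.532 0.022 0.047] 649
side roll_1 0.72 [230.6, 185.0, 257.0, 206.0] [0.444 0.032 0.022] [0.412 0.001 0.002] [0.478 0.068 0.043] 527
side roll_1 0.7 [280.9, 264.9, 309.7, 292.4] [ 0.514 -0.206  0.018] [ 0.483 -0.235  0.   ] [ 0.547 -0.171  0.024] 733
side roll_1 0.57 [230.9, 207.4, 260.2, 236.9] [ 0.44  -0.042
[... 2040 characters left out ...]
in_floor 0.9 [217.8, 216.8, 305.0, 308.1] [0.54  0.006 0.152] [ 0.387 -0.103 -0.006] [0.626 0.114 0.253] 4173
top cassette 0.66 [179.0, 188.5, 217.1, 224.2] [0.659 0.191 0.011] [ 0.614  0.145 -0.007] [0.706 0.243 0.032] 929
top lube 0.55 [404.0, 178.7, 421.6, 195.8] [ 0.697 -0.363  0.072] [ 0.682 -0.384 -0.001] [ 0.719 -0.349  0.124] 252
top pedal 0.67 [417.5, 246.7, 460.8, 283.7] [ 0.496 -0.444  0.016] [ 0.453 -0.504 -0.007] [ 0.549 -0.383  0.027] 863
top grease_pot 0.98 [430.7, 201.7, 462.1, 225.0] [ 0.626 -0.444  0.077] [ 0.601 -0.498  0.004] [ 0.656 -0.423  0.097] 521
top grease_pot 0.37 [402.8, 178.2, 424.5, 195.7] [ 0.697 -0.363  0.07 ] [ 0.682 -0.4   -0.001] [ 0.734 -0.349  0.124] 264
```

View pics/s0c.png

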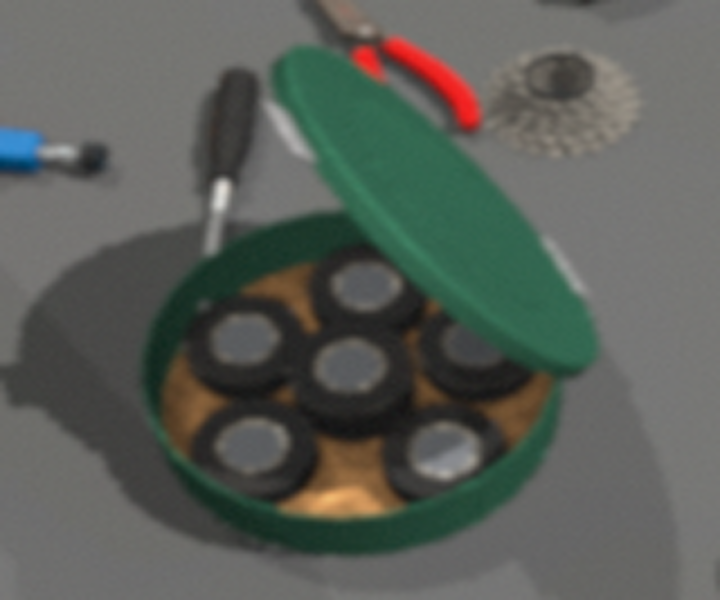

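View pics/t0c.png

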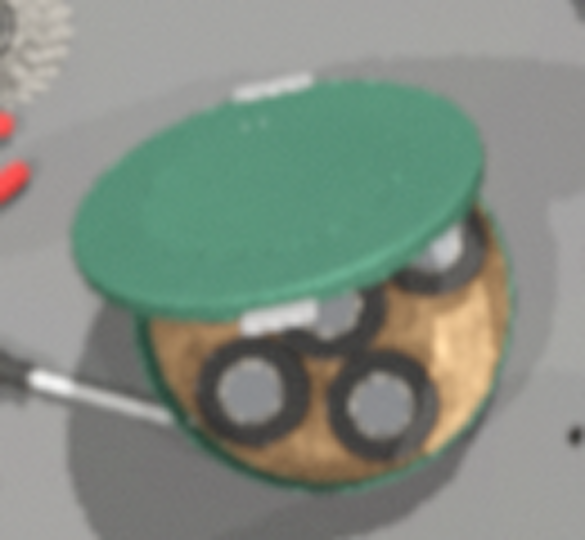

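```bash
python3 - <<'E'
from h import *
L=[];T=[];Rm={}
for c in ("side","top"):
    f=np.load(f"pics/{c}0.npz");p=f['p'].astype(int);d=f['d']
    g=(p[...,1]>p[...,0]+12)&(p[...,1]>p[...,2]+8)
    X,u,v=cloud(c,g,d)
    s=(abs(X[:,0]-.51)<.16)&(abs(X[:,1]+.01)<.16)
    X=X[s]
    r=X[(X[:,2]>.042)&(X[:,2]<.053)&(X[:,0]<.55)]
    Rm[c]=r
    L.append(X[X[:,2]>.075])
    l=L[-1]
    # robust plane
    m=np.ones(len(l),bool)
    for _ in range(15):
        ce=l[m].mean(0);n=np.linalg.svd(l[m]-ce,full_matrices=False)[2][2]; n*=np.sign(n[2]); e=(l-ce)@n; m=abs(e)<.004
    print(c,'lid n',n,'c',ce,m.sum(),len(l),'angle',np.arccos(n[2]), 'az',np.degrees(np.arctan2(n[1],n[0])))
    q=least_squares(lambda a:np.hypot(r[:,0]-a[0],r[:,1]-a[1])-.107,[.5,-.015],loss='soft_l1',f_scale=.002)
    print(c,'rim',q.x,len(r),np.median(abs(q.fun)), r.min(0),r.max(0))
E
```

```text
side lid n [0.82109917 0.16457877 0.54654366] c [ 0.55198734 -0.0083068   0.16765426] 2098 2448 angle 0.9925649871183656 az 11.334013243549709
side rim [ 0.49884827 -0.00781312] 247 0.000652880660277827 [ 0.39081446 -0.11669857  0.04201195] [0.54980532 0.10093914 0.05208534]
top lid n [0.82183253 0.16836085 0.54428478] c [0.55240744 0.00326795 0.16294853] 3332 3551 angle 0.9952600188332879 az 11.577444253646128
top rim [ 0.50015829 -0.0071417 ] 133 0.000748382161097752 [ 0.3941512  -0.11343428  0.04213602] [0.54960822 0.09938339 0.05271008]
```

Tin centre ≈ (0.4995, −0.0075), x axis at ≈11.5°, lid ≈0.99 rad (both cameras agree; the rim fit residual is 0.7 mm). I open the lid by pushing its tab from the robot's side with the shut fingers.

```bash
cat >> h.py <<'E'
C=np.array([.4995,-.0075,0.]); AZ=np.radians(11.5)
XT=np.array([np.cos(AZ),np.sin(AZ),0]);YT=np.array([-np.sin(AZ),np.cos(AZ),0]);Z=np.array([0,0,1.])
def P(a,b,z): return C+a*XT+b*YT+z*Z
def Rdown(phi):  # tool y (jaw direction) at world azimuth phi
    y=np.array([np.cos(phi),np.sin(phi),0]);z=-Z;return np.c_[np.cross(y,z),y,z]
def best(pos,phi):
    c=[]
    for k in(-1,0,1):
        R=Rdown(phi+k*np.pi);q=kinematics.inverse_kinematics(pos,R)
        if q is not None:c.append((abs(np.array(q)-readout.get_obs()['q']).max(),R))
    return min(c,key=lambda t:t[0])[1]
def st(m=''):
    o=readout.get_obs();print(m,'t',round(o['clock'],2),'p',o['eef_pos'].round(4),'f',o['ft_force'].round(1),'open',round(o['opening'],4))
def snap(c,name,box=None,s=1):
    p,d=optics.capture(c);np.savez(f'pics/{name}.npz',p=p,d=d)
    q=p[:,:,::-1]
    if box: q=q[box[1]:box[3],box[0]:box[2]]
    cv2.imwrite(f'pics/{name}.png',cv2.resize(q,None,fx=s,fy=s,interpolation=cv2.INTER_CUBIC));return p,d
def lidfit(n='side0',c='side'):
    f=np.load(f'pics/{n}.npz');p=f['p'].astype(int);d=f['d'];g=(p[...,1]>p[...,0]+12)&(p[...,1]>p[...,2]+8)
    X,_,_=cloud(c,g,d);X=X[(abs(X[:,0]-.54)<.2)&(abs(X[:,1]+.01)<.17)&(X[:,2]>.07)]
    m=np.ones(len(X),bool)
    for _ in range(20):
        ce=X[m].mean(0);n=np.linalg.svd(X[m]-ce,full_matrices=False)[2][2];n*=np.sign(n@XT);m=abs((X-ce)@n)<.004
    return np.arctan2(n@XT,n[2]),m.sum(),len(X)
E
python3 - <<'E'
from h import *
eoat.grip(0.0)
a=P(-.06,0,.24)
R=best(a,AZ+np.pi/2)
# safe route: first up
o=readout.get_obs();bot.servo_line(o['eef_pos']+[0,0,.12],velocity=.3)
bot.move_ptp(P(-.10,0,.34),R);st()
bot.servo_line(P(-.07,0,.228),velocity=.2);st()
r=bot.servo_line(P(.185,0,.228),velocity=.08,f_stop=10);st(r)
snap('side','lid1');print(lidfit('lid1'))
snap('top','lid1t')
E
```

```text
t 4.34 p [ 0.4017 -0.0283  0.34  ] f [ 0.9 -0.2  0.9] open -0.0001
 t 5.08 p [ 0.4312 -0.0216  0.2288] f [-0.3  0.2  1. ] open -0.0
True t 6.47 p [ 0.5159 -0.0041  0.2286] f [-2.5 -0.5  7.1] open -0.0001
(np.float64(1.1755890291958706), np.int64(619), 857)
```

View pics/lid1.png

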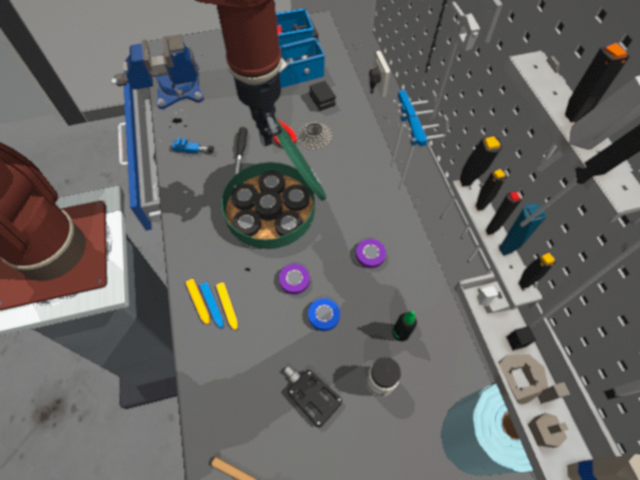

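The lid rose to about 1.18 rad, and then its tab caught on the upper part of the fingers (force mostly +z). I raise the tool so that only the fingertips push, following the arc.

```bash
python3 - <<'E'
from h import *
bot.servo_line(P(-.01,0,.235),velocity=.2);st()
snap('side','lid2');print(lidfit('lid2'))
bot.servo_line(P(-.01,0,.262),velocity=.2)
for a,z in((.06,.262),(.12,.262),(.185,.255)):
    r=bot.servo_line(P(a,0,z),velocity=.1,f_stop=10);st(r)
    if r:break
snap('side','lid3');print(lidfit('lid3'))
E
```

```text
t 6.85 p [ 0.4903 -0.0096  0.2354] f [ 0.8  0.5 -0.3] open 0.0
(np.float64(1.1694189269050783), np.int64(759), 1045)
False t 8.03 p [0.558  0.0045 0.2618] f [0.3 0.1 1.1] open 0.0002
False t 8.78 p [0.6168 0.0165 0.262 ] f [-0.1 -0.1  0.2] open 0.0
True t 9.22 p [0.6494 0.0224 0.2564] f [-8.1 -2.4  2.2] open 0.0002
(np.float64(1.7976924422021343), np.int64(3233), 3634)
```

View pics/lid3.png

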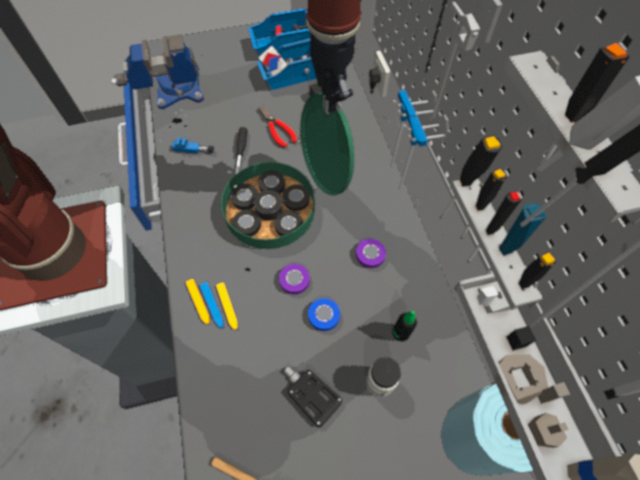

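The lid is at its stop: 1.798 rad measured. I retract and find the rolls.

```bash
cat >> h.py <<'E'
def rolls(tag):
    out=[]
    for c in('side','top'):
        p,d=snap(c,tag+c)
        for m in optics.masks_of(c,'roll_1'):
            if m['confidence']<.25: continue
            v,u=np.nonzero(m['region']&(d>0));X=depr(c,u,v,d[v,u])
            z=np.median(X[:,2]); zt=.042 if z>.033 else .023
            X=X[abs(X[:,2]-zt)<.006]
            if len(X)<80: continue
            ce=(X.max(0)+X.min(0))/2; r=ce-C
            if np.hypot(*r[:2])>.12: continue
            # robust circle-ish centre: grey plug
            uu=(u-u.mean());a=np.array([X[:,:2].mean(0)]) [0]
            q=X[:,:2].mean(0)-C[:2]
            print(c,round(m['confidence'],2),'mean',X[:,:2].mean(0).round(4),'z',round(z,3),'ext',np.ptp(X[:,:2],axis=0).round(3),'r',round(np.hypot(*q),3),'az',round(np.degrees(np.arctan2(q[1],q[0])),1),len(X))
E
python3 - <<'E'
from h import *
bot.servo_line(P(.09,0,.30),velocity=.25)
bot.move_ptp(P(-.05,.22,.34),best(P(-.05,.22,.34),AZ+np.pi/2))
st(); rolls('a')
for c,b in(('side',(210,150,330,255)),('top',(220,220,325,315))):
    q=cv2.imread(f'pics/a{c}.png')[b[1]:b[3],b[0]:b[2]];cv2.imwrite(f'pics/a{c}c.png',cv2.resize(q,None,fx=5,fy=5,interpolation=2))
print(lidfit('aside'))
E
```

```text
t 10.77 p [0.4078 0.1968 0.3396] f [ 0.1 -1.5 -0.7] open 0.0002
side 0.93 mean [ 0.4394 -0.0404] z 0.023 ext [0.063 0.066] r 0.069 az -151.3 561
side 0.86 mean [ 0.4965 -0.0128] z 0.042 ext [0.065 0.067] r 0.006 az -119.3 565
side 0.7 mean [0.5182 0.0578] z 0.023 ext [0.065 0.064] r 0.068 az 74.0 452
side 0.69 mean [0.4452 0.0342] z 0.023 ext [0.065 0.067] r 0.068 az 142.5 504
side 0.67 mean [ 0.5655 -0.    ] z 0.023 ext [0.065 0.068] r 0.066 az 6.4 510
top 0.9 mean [ 0.4381 -0.04  ] z 0.022 ext [0.064 0.062] r 0.069 az -152.1 492
top 0.85 mean [0.5169 0.0581] z 0.023 ext [0.064 0.066] r 0.068 az 75.1 501
top 0.85 mean [ 0.4963 -0.0107] z 0.042 ext [0.063 0.065] r 0.005 az -135.2 530
top 0.79 mean [ 0.5319 -0.0668] z 0.022 ext [0.064 0.062] r 0.068 az -61.3 504
top 0.77 mean [0.5655 0.0027] z 0.022 ext [0.065 0.064] r 0.067 az 8.8 500
top 0.7 mean [0.4472 0.0358] z 0.023 ext [0.059 0.063] r 0.068 az 140.4 469
(np.float64(1.797315944374584), np.int64(3412), 3827)
```

View pics/asidec.png

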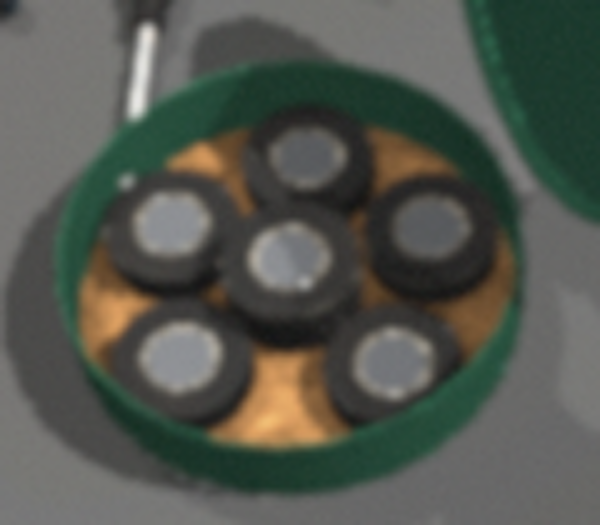

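View pics/atopc.png

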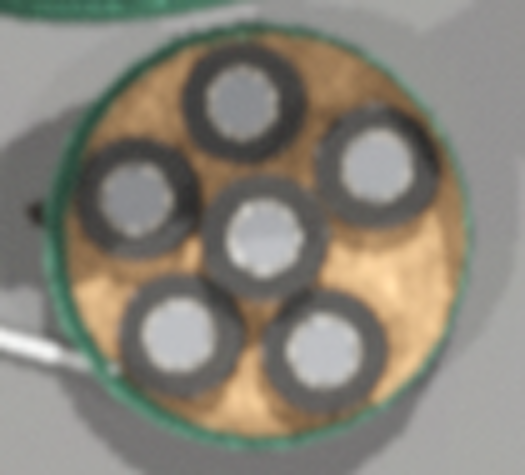

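Seen in both pictures: five rolls along the wall at azimuths −61, 7.5, 74.5, 141 and 208°, r≈68 mm, and one on top at (0.4965, −0.012, z top 42 mm). The widest gap is at az ≈ −107° (about 30 mm; lower right in the top crop at (420,290)). I push the two neighbours apart along the wall from this gap, then push the middle one away from it.

```bash
cat >> h.py <<'E'
def pol(r,deg,z): return C+np.array([r*np.cos(np.radians(deg)),r*np.sin(np.radians(deg)),z])
def arc(r,a0,a1,z,Rs,step=7,vel=.08,fs=18):
    n=max(1,int(np.ceil(abs(a1-a0)/step)))
    for a in np.linspace(a0,a1,n+1)[1:]:
        # rotate start attitude with azimuth
        th=np.radians(a-a0);Rz=np.array([[np.cos(th),-np.sin(th),0],[np.sin(th),np.cos(th),0],[0,0,1]])
        if bot.servo_line(pol(r,a,z),velocity=vel,attitude=Rz@Rs,f_stop=fs): return a,Rz@Rs,True
    return a1,Rz@Rs,False
E
python3 - <<'E'
from h import *
r=.083;a0=-107
R=best(pol(r,a0,.12),np.radians(a0+90))
bot.move_ptp(pol(r,a0,.12),R);st('above')
print(bot.servo_line(pol(r,a0,.013),velocity=.12,f_stop=10));st('down')
x=arc(r,a0,-79,.013,R);print(x[0],x[2]);st()
x=arc(r,x[0],-134.5,.013,x[1]);print(x[0],x[2]);st()
x=arc(r,x[0],-107,.013,x[1],step=14,vel=.15);st()
print(bot.servo_line(pol(.042,-107,.013),velocity=.08,f_stop=15));st('mid')
bot.servo_line(pol(.075,-107,.013),velocity=.15)
bot.servo_line(pol(.075,-107,.12),velocity=.25)
bot.move_ptp(P(-.05,.22,.30),best(P(-.05,.22,.30),AZ))
st(); rolls('b')
for c,b in(('side',(210,150,330,255)),('top',(220,220,325,315))):
    q=cv2.imread(f'pics/b{c}.png')[b[1]:b[3],b[0]:b[2]];cv2.imwrite(f'pics/b{c}c.png',cv2.resize(q,None,fx=5,fy=5,interpolation=2))
E
```

```text
above t 12.38 p [ 0.4758 -0.0863  0.1205] f [0.4 0.2 0.2] open 0.0002
False
down t 13.42 p [ 0.4758 -0.0869  0.0137] f [0.3 0.4 0.9] open 0.0
-79 False
 t 14.52 p [ 0.5148 -0.0889  0.0129] f [-1.1 -0.4  0.6] open 0.0002
-134.5 False
 t 16.72 p [ 0.4419 -0.0671  0.0132] f [-0.3 -1.4  1.2] open 0.0004
 t 17.5 p [ 0.4746 -0.0865  0.0128] f [ 0.1  0.2 -0.8] open 0.0001
False
mid t 18.17 p [ 0.4871 -0.0478  0.0129] f [ 0.2  1.  -0.2] open 0.0002
 t 20.38 p [0.4071 0.1964 0.299 ] f [-0.9  0.1  0.1] open -0.0
side 0.81 mean [ 0.5478 -0.0561] z 0.023 ext [0.063 0.065] r 0.069 az -45.1 488
side 0.77 mean [0.5197 0.0622] z 0.023 ext [0.065 0.063] r 0.073 az 73.8 414
side 0.63 mean [ 0.43  -0.024] z 0.023 ext [0.062 0.067] r 0.071 az -166.6 533
side 0.61 mean [0.5671 0.0043] z 0.023 ext [0.064 0.063] r 0.069 az 9.9 499
side 0.58 mean [0.447  0.0398] z 0.023 ext [0.065 0.067] r 0.071 az 138.0 481
side 0.56 mean [ 0.4989 -0.0046] z 0.042 ext [0.065 0.065] r 0.003 az 101.3 552
side 0.39 mean [ 0.5013 -0.0025] z 0.116 ext [0.219 0.219] r 0.005 az 70.3 597
top 0.93 mean [ 0.4987 -0.0026] z 0.042 ext [0.063 0.064] r 0.005 az 99.8 521
top 0.85 mean [ 0.5502 -0.0565] z 0.023 ext [0.062 0.062] r 0.071 az -44.0 492
top 0.84 mean [ 0.4294 -0.0225] z 0.022 ext [0.062 0.062] r 0.072 az -167.9 472
top 0.79 mean [0.4491 0.0413] z 0.022 ext [0.062 0.065] r 0.07 az 135.9 482
top 0.74 mean [0.567  0.0069] z 0.023 ext [0.062 0.065] r 0.069 az 12.1 498
top 0.55 mean [0.5174 0.0614] z 0.022 ext [0.065 0.066] r 0.071 az 75.4 491
```

View pics/btopc.png

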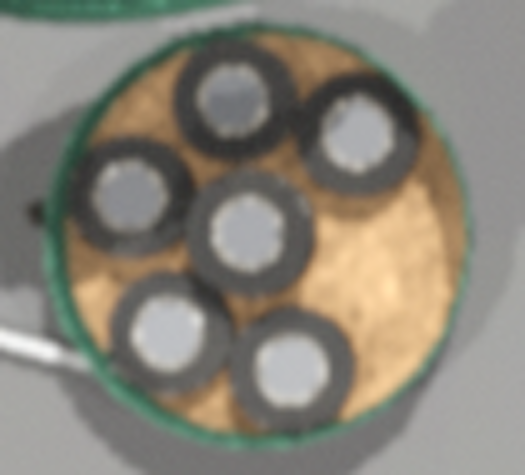

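View pics/bsidec.png

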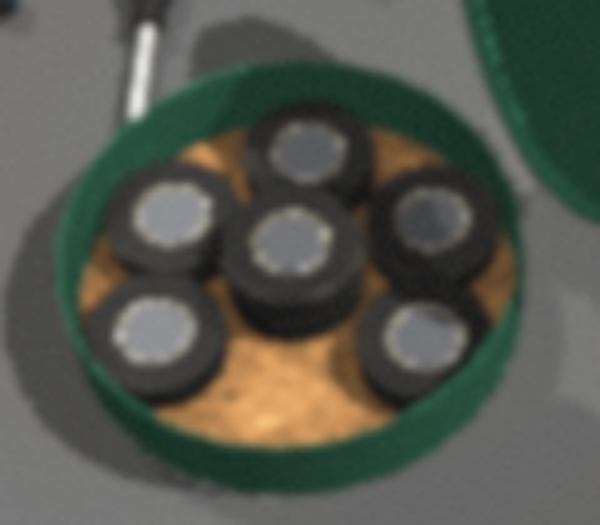

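The gap is now 123° wide, centred at az −106°, while a seventh roll needs about 108–116° between its neighbours. The only candidate for the top roll is the one at top crop (247,232): z top 42 mm, standing on the middle roll. The blue and purple look-alikes lie out on the bench. I grip it high on its sides, with the jaws along the wall's tangent at the gap.

```bash
python3 - <<'E'
from h import *
c=np.array([.4989,-.0034,0]);az=-106
R=best(pol(.07,az,.10),np.radians(az+90))
eoat.grip(.085,force=40)
bot.move_ptp(c+[0,0,.11],R)
print(bot.servo_line(c+[0,0,.027],velocity=.12,f_stop=8));st('down')
eoat.grip(.05,force=40);st('grip')
bot.servo_line(c+[0,0,.06],velocity=.12);st('lift')
rolls('c')
for n,b in(('side',(210,130,330,235)),('top',(220,220,325,315))):
    q=cv2.imread(f'pics/c{n}.png')[b[1]:b[3],b[0]:b[2]];cv2.imwrite(f'pics/c{n}c.png',cv2.resize(q,None,fx=5,fy=5,interpolation=2))
E
```

```text
False
down t 23.33 p [ 0.4995 -0.0032  0.0277] f [-0.3 -0.9  0.3] open 0.0851
grip t 23.68 p [ 0.4996 -0.0034  0.0283] f [-3.2  0.5  8.5] open 0.064
lift t 24.1 p [ 0.4992 -0.0036  0.0602] f [ 0.9  0.2 -0.8] open 0.0638
side 0.76 mean [0.5682 0.0041] z 0.023 ext [0.066 0.069] r 0.07 az 9.6 488
side 0.63 mean [0.4393 0.0353] z 0.023 ext [0.051 0.07 ] r 0.074 az 144.6 345
side 0.55 mean [ 0.5478 -0.0563] z 0.023 ext [0.063 0.062] r 0.069 az -45.3 472
top 0.68 mean [ 0.5483 -0.0559] z 0.022 ext [0.062 0.062] r 0.069 az -44.7 476
top 0.53 mean [ 0.4322 -0.0373] z 0.022 ext [0.059 0.031] r 0.074 az -156.1 222
top 0.48 mean [0.5842 0.0024] z 0.023 ext [0.034 0.062] r 0.085 az 6.6 177
```

View pics/csidec.png

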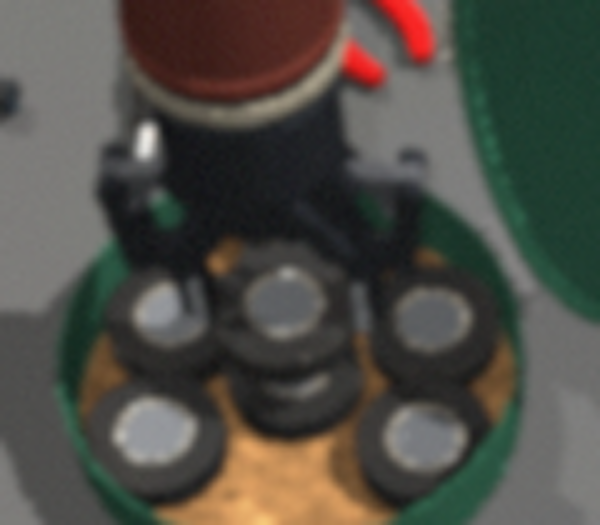

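Held: opening 64 mm, clear of the middle roll at crop (297,385). I carry it to the gap and lower it.

```bash
python3 - <<'E'
from h import *
az=-106;r=.0705
bot.servo_line(pol(r,az,.06),velocity=.1);st('over')
res=bot.servo_line(pol(r,az,.0165),velocity=.05,f_stop=6);st(res)
rolls('d')
for n,b in(('side',(210,150,330,255)),('top',(220,220,325,315))):
    q=cv2.imread(f'pics/d{n}.png')[b[1]:b[3],b[0]:b[2]];cv2.imwrite(f'pics/d{n}c.png',cv2.resize(q,None,fx=5,fy=5,interpolation=2))
E
```

```text
over t 25.19 p [ 0.4803 -0.0746  0.0601] f [-0.   0.1 -0.9] open 0.0637
False t 26.21 p [ 0.4803 -0.0753  0.0168] f [ 0.   0.5 -1.5] open 0.064
side 0.93 mean [ 0.4814 -0.0756] z 0.03 ext [0.059 0.047] r 0.07 az -104.9 81
side 0.73 mean [0.568  0.0064] z 0.023 ext [0.066 0.072] r 0.07 az 11.5 491
side 0.65 mean [ 0.4135 -0.0373] z 0.023 ext [0.041 0.045] r 0.091 az -160.9 124
side 0.61 mean [ 0.5558 -0.0596] z 0.023 ext [0.056 0.065] r 0.077 az -42.8 290
side 0.42 mean [0.4264 0.0373] z 0.023 ext [0.022 0.043] r 0.086 az 148.5 93
top 0.81 mean [0.5672 0.0068] z 0.023 ext [0.062 0.065] r 0.069 az 11.9 493
top 0.81 mean [0.4485 0.0498] z 0.023 ext [0.062 0.043] r 0.077 az 131.7 326
top 0.68 mean [ 0.5592 -0.0537] z 0.022 ext [0.044 0.057] r 0.075 az -37.8 303
top 0.65 mean [0.5178 0.0607] z 0.023 ext [0.06  0.061] r 0.071 az 75.0 455
```

View pics/dsidec.png

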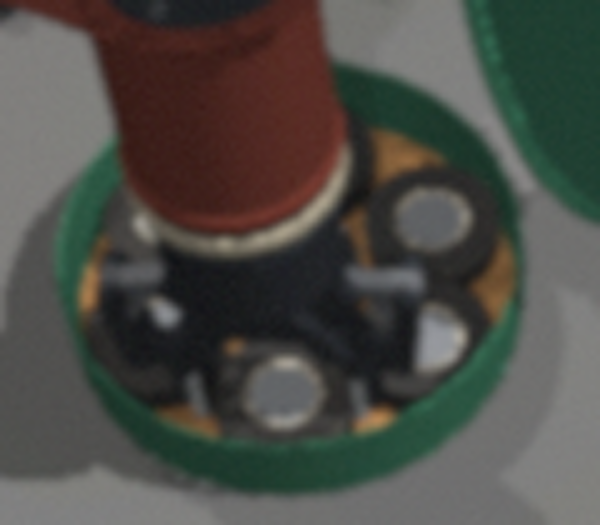

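View pics/dtopc.png

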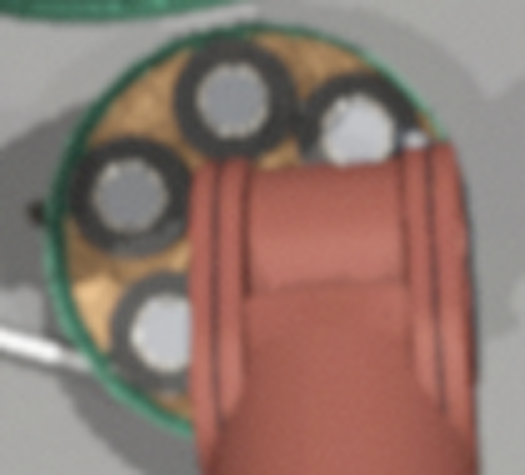

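The roll is 12 mm into the gap without contact (its top is at z 30 mm). I ease it a bit lower, release, back off and look.

```bash
python3 - <<'E'
from h import *
az=-106;r=.0705
res=bot.servo_line(pol(r,az,.0105),velocity=.04,f_stop=5);st(res)
eoat.grip(.075);st('rel')
o=readout.get_obs()
bot.servo_line(o['eef_pos']+[0,0,.12],velocity=.2)
bot.move_ptp(P(-.05,.22,.30),best(P(-.05,.22,.30),AZ));st()
rolls('e');print(lidfit('eside'))
for n,b in(('side',(210,150,330,255)),('top',(220,220,325,315))):
    q=cv2.imread(f'pics/e{n}.png')[b[1]:b[3],b[0]:b[2]];cv2.imwrite(f'pics/e{n}c.png',cv2.resize(q,None,fx=5,fy=5,interpolation=2))
E
```

```text
False t 26.71 p [ 0.4797 -0.0752  0.0101] f [ 0.1  0.5 -1.2] open 0.0638
rel t 26.98 p [ 0.4799 -0.0753  0.0105] f [-1.4 -0.9 -0.5] open 0.075
 t 28.98 p [0.4072 0.1964 0.299 ] f [-0.2  0.1 -0.3] open 0.0751
side 0.97 mean [ 0.547 -0.056] z 0.023 ext [0.062 0.061] r 0.068 az -45.6 472
side 0.96 mean [ 0.4977 -0.0044] z 0.023 ext [0.066 0.078] r 0.004 az 121.0 550
side 0.91 mean [ 0.4802 -0.0703] z 0.023 ext [0.064 0.053] r 0.066 az -107.1 466
side 0.77 mean [ 0.4294 -0.0238] z 0.023 ext [0.065 0.07 ] r 0.072 az -166.9 566
side 0.76 mean [0.4483 0.0391] z 0.023 ext [0.065 0.067] r 0.069 az 137.7 491
side 0.68 mean [0.5674 0.0051] z 0.023 ext [0.065 0.065] r 0.069 az 10.5 514
side 0.62 mean [0.5182 0.0577] z 0.023 ext [0.062 0.065] r 0.068 az 74.0 465
top 0.95 mean [ 0.5496 -0.0564] z 0.022 ext [0.064 0.062] r 0.07 az -44.3 491
top 0.85 mean [0.5174 0.0601] z 0.023 ext [0.06  0.063] r 0.07 az 75.2 477
top 0.82 mean [ 0.4979 -0.0028] z 0.023 ext [0.062 0.065] r 0.005 az 109.1 484
top 0.62 mean [ 0.4294 -0.0226] z 0.023 ext [0.062 0.062] r 0.072 az -167.9 459
top 0.61 mean [0.5672 0.0067] z 0.023 ext [0.062 0.065] r 0.069 az 11.8 501
top 0.59 mean [0.4487 0.0411] z 0.022 ext [0.062 0.066] r 0.07 az 136.2 488
(np.float64(1.7974868295288442), np.int64(3410), 3817)
```

View pics/esidec.png

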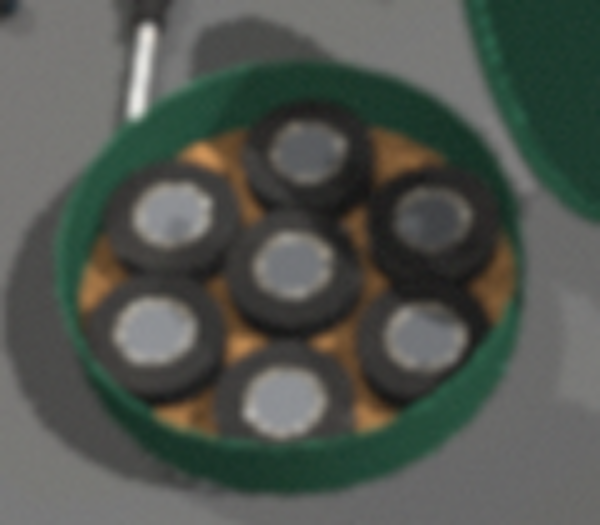

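View pics/etopc.png

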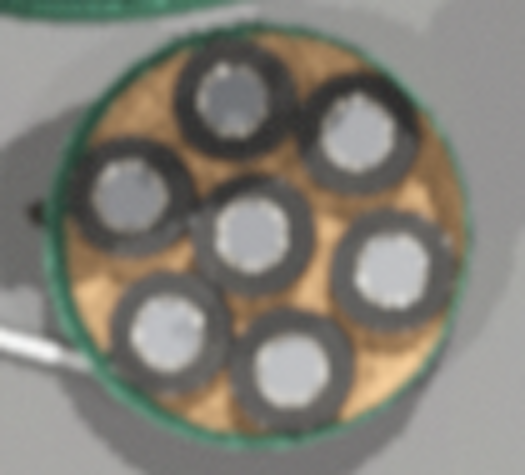

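All seven lie in one layer. One last check: the tilt of each roll's top from depth, and whether the bystanders have moved.

```bash
python3 - <<'E'
from h import *
R=[(.5485,-.056),(.5175,.060),(.498,-.0035),(.4294,-.023),(.567,.006),(.4487,.040),(.480,-.0755)]
for c in('side','top'):
    f=np.load(f'pics/e{c}.npz');X,_,_=cloud(c,np.ones((480,640),bool),f['d'])
    for r in R:
        Y=X[np.hypot(X[:,0]-r[0],X[:,1]-r[1])<.024];Y=Y[Y[:,2]<.045]
        a=np.linalg.lstsq(np.c_[Y[:,:2]-r,np.ones(len(Y))],Y[:,2],rcond=None)[0]
        print(c,r,'z',round(a[2],4),'tilt',round(np.hypot(*a[:2]),3),len(Y))
a=np.load('pics/side0.npz');
for n in("cassette","lube","pedal","grease_pot"):
    m=optics.masks_of('side',n)
    if m: X,_,_=cloud('side',m[0]['region'],np.load('pics/eside.npz')['d']);print(n,X.mean(0).round(3))
st()
E
```

```text
side (0.5485, -0.056) z 0.0229 tilt 0.008 286
side (0.5175, 0.06) z 0.023 tilt 0.011 239
side (0.498, -0.0035) z 0.0228 tilt 0.014 270
side (0.4294, -0.023) z 0.0231 tilt 0.011 283
side (0.567, 0.006) z 0.0228 tilt 0.002 261
side (0.4487, 0.04) z 0.0231 tilt 0.016 261
side (0.48, -0.0755) z 0.023 tilt 0.024 293
top (0.5485, -0.056) z 0.0222 tilt 0.01 278
top (0.5175, 0.06) z 0.0224 tilt 0.003 271
top (0.498, -0.0035) z 0.0222 tilt 0.009 270
top (0.4294, -0.023) z 0.0225 tilt 0.008 270
top (0.567, 0.006) z 0.0224 tilt 0.016 272
top (0.4487, 0.04) z 0.0224 tilt 0.013 272
top (0.48, -0.0755) z 0.022 tilt 0.006 275
lube [ 0.694 -0.375  0.067]
pedal [ 0.494 -0.445  0.019]
grease_pot [ 0.623 -0.456  0.077]
 t 29.38 p [0.4068 0.1978 0.2998] f [-0.3  0.6 -0.3] open 0.0745
```

```bash
python3 - <<'E'
from h import *
bot.job_done();st()
E
```

```text
the job is handed in; nothing more can be done
the job is handed in; nothing more can be done
```

The tin now holds all seven rolls flat in one layer, and the lid stands open at its stop. I handed the job in at about 29 s of the 72 s allowed; it reports no verdict.

**What I did**
- **Lid:** I pushed it open with the shut fingertips before touching any roll. The first push stopped at about 1.18 rad because the lid's tab caught on the upper part of the fingers. I backed off, raised the tool and finished the opening.
- **Gap:** I pushed the rolls on either side of the widest gap apart along the wall, then moved the middle roll away from the gap.
- **Top roll:** I gripped it high on its sides, lowered it into the gap and let go.

**Last checks**
- **Rolls:** tops at 22–23 mm in both cameras (23 mm when flat on the floor), tilt 0.024 rad or less, centres within about 73 mm of the tin's centre.
- **Lid:** 1.797 rad measured from the depth image.
- **Bystanders:** lube, pedal and grease pot have not moved. The network missed the cassette in the last picture, so I have no figure for it, but the arm felt no contact anywhere near it.
- **Missed detection:** the network also missed the newly placed roll in the last top picture. It shows plainly there, and the depth reading puts it flat.

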